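Snap the cover onto the machine's control box

TASK

Close the machine's open control box: lay the loose aluminium cover with the handle over the four white snap standoffs on its sloping side, the closer-set pair of holes uppermost, and press it down by each standoff until all four have clicked through and the cover sits fully home. Then let go, and leave the other things on the bench where they are.

Things in the scene. Friction and masses are not known exactly. Their poses are not given: they have to be found in the camera images.
- seat_mid (a point): Middle of the cover's place on the fixed green control box (178 mm wide, 150 deep, 45 high in front, 105 at the back). Its open side slopes 28 degrees, roughly facing the robot; four white snap standoffs stand square to it. Point in the plane of their shoulders, where the cover's underside ends up, 3 mm above the green rim. z: square out of the slope; x: up the slope; y: to the robot's left.
- seat0 (a point): Centre of the shoulder of the lower left standoff (as the robot sees it), at (-40, 66) mm in x, y of seat_mid, same axes. Shoulder 24 mm across. Above it a tapering nose, its tip 22 mm up and 7 mm across (9 mm over the barbs), with two springy barbs that widen downward to a lip 23 mm across, 7 mm above the shoulder.
- seat1 (a point): Centre of the shoulder of the lower right standoff (as the robot sees it), at (-40, -66) mm in x, y of seat_mid, same axes. A cover merely laid on stays about 10 mm above the shoulders, located by the noses. Pressed, it squeezes the barbs in until they spring out over it.
- seat2 (a point): Centre of the shoulder of the upper left standoff (as the robot sees it), at (40, 48) mm in x, y of seat_mid, same axes. Each standoff needs about 12 N to click, so 15 to 20 N on a tool pressing 26 mm beside a hole (towards the middle line). When one corner clicks first, the opposite one lifts to some 20 mm.
- seat3 (a point): Centre of the shoulder of the upper right standoff (as the robot sees it), at (40, -48) mm in x, y of seat_mid, same axes. After the click the cover rests firmly on the shoulder and the barbs hold it. The lower standoffs stand wider apart than the upper.
- cover_grip (a point): Centre of the handle bar of the loose aluminium cover, a plate 120 (x) by 170 (y) by 4 mm, about 220 g, lying flat, handle up. Black bar 82 mm long along y, 12 wide, 10 high, on two 10 mm legs at its ends; this point is 33 mm above the plate's underside. z: up out of the plate; x: towards the edge with the closer-set holes. Seated: 33 mm along z from seat_mid, same axes.
- hole0 (a point): Centre, at the plate's underside, of the cover's hole for the lower left standoff: 19 mm across, at (-40, 66) mm in x, y from the plate's middle (33 mm below cover_grip in z); axes as cover_grip.
- hole1 (a point): Centre, at the plate's underside, of the cover's hole for the lower right standoff: 19 mm across, at (-40, -66) mm in x, y from the plate's middle (33 mm below cover_grip in z); axes as cover_grip.
- hole2 (a point): Centre, at the plate's underside, of the cover's hole for the upper left standoff: 19 mm across, at (40, 48) mm in x, y from the plate's middle (33 mm below cover_grip in z); axes as cover_grip.
- hole3 (a point): Centre, at the plate's underside, of the cover's hole for the upper right standoff: 19 mm across, at (40, -48) mm in x, y from the plate's middle (33 mm below cover_grip in z); axes as cover_grip.
- grease_tin: closed tin, 66 mm across and 75 mm tall, standing between the control box and the cover; origin at the centre of its underside; a bystander
- screwdriver: screwdriver lying near the robot; a bystander
- spanner: steel spanner 190 mm long lying on the robot's right; a bystander
- strap: flat steel strap 150 x 50 x 6 mm with two small holes, lying at the back; NOT the cover; a bystander
- flange: turned dark steel flange 90 mm across, 50 mm tall, standing on the robot's left; a bystander
- oil_bottle: oil bottle 60 mm across, 170 mm tall, standing at the back; a bystander
There are look-alikes about, which are no part of the job. Of the things shaped like the part that bears cover_grip, the aluminium one is meant.

How it is judged:
By the outcome, as a careful person would: the job done as asked, in the order asked, and still so for the second after the job is handed in, with the robot touching nothing.
It also fails if it takes over 61 s, if anything falls off the work surface, if the arm or the gripper's body presses on something with over 40 N, if the wrist force passes 120 N, or if a joint passes its speed limit or range.

ROBOT

A 6-joint arm with a two-finger parallel gripper is mounted at the origin on the work surface. World frame = base frame: x ahead of the robot, y to its left, z up, the work surface at z = 0. Lengths are in m, angles in rad, forces in N, time in s.
With the tool pointing down it reaches from about 0.35 to 0.775 m from the base axis. Payload 7.3 kg.
Tool frame: the origin (TCP) lies on the centre line of the jaws, within the pads' length; the fingertips stand 17 mm ahead of it and the grasp point (between the pads) lies 2 mm behind it (robot.tip_extent is the distance from the TCP to the fingertips, in m); z points along the fingers, y is the line along which they close (so a half turn about z gives the same grasp; the last joint's range is limited). The gripper opens to 92 mm and grips with 3 to 60 N. Pads are 19 mm wide; open, the fingers measure 130 mm over their backs; the gripper's body (75 mm by 190 mm) begins 47 mm behind the grasp point.
Start: joints at [1.062, 0.342, 1.524, -0, 1.275, -0.146], TCP at [0.186, 0.491, 0.244] pointing down, gripper open.
Joint ranges: [-2.53, 2.53], [-0.77, 2.02], [0.04, 2.7], [-1, 4.14], [0.28, 2.66], [-3.11, 3.11]. Speed limits (rad/s): [2.57, 2.57, 3.14, 3.14, 3.14, 3.14].

INTERFACE

Orientations are given as [roll, pitch, yaw] about the fixed x, y, z axes, in that order (R = Rz(yaw) Ry(pitch) Rx(roll)).
In Python, from cell import robot gives the robot as it stands.
- The arm moves only by the tool step_arm, never from a script. Its argument "motion" is a list of rows, each a list of 2 entries, a list of its own where there are three numbers: the shift along the tool's x, y, z in units of 60 mm (1.0 is 60 mm), then the turn about the tool's z in rad. In form: [[[x, y, z], spin], ...]. A call has 1 to 10 rows; each row is the pose to reach, as a shift and turn from the pose commanded when the call began, along the tool's axes at that moment; what a row does not reach only later rows make up. A row lasts 1/8 s, in which the tool goes at most 62.5 mm and 10.7 degrees, less where a joint would pass 70% of its speed; a pose out of reach is approached as far as the arm can. A call with a gripper value outside its range is refused whole. "hand" is the closure in counts, from 0 (fully open) to 255 (shut), set as the call begins (left out, the last holds). The fingers move at their own pace and stop on an object; "squeeze" is the grip in N (left out, the last holds). Time passes only in rows, so rows that repeat a pose let the fingers close. It gives the time, the measured TCP pose, the force, the opening and the grip force at its end, in the units of the state.
- robot.observe(): the state, without advancing time (a new reading comes with each control period).
- robot.read_camera(name): name is "scene" or "top" or "wrist"; returns a dict with "pixels" (400x640x3 uint8, red, green, blue), "intrinsics" (3x3 intrinsics, pixels), "xyz" and "rotation" of the camera in the world; the wrist camera has in their place "T_tool_cam" (4x4, takes a point from camera to tool coordinates, whose origin is the TCP and whose axes are the flange's). Camera axes: x right, y up, looking along -z (the intrinsics and any distortion apply to the point x, -y, -z); pixel columns grow to the right and rows downward; lengths in m; the calibration is good to about 2 mm. A picture is of the moment at which its call begins: read the wrist's pose just before it. There is no depth.
- robot.hand_in(): hands the job in; it is judged then, once.
The state is a dict: "time": time; "qpos": joint angles; "qvel": joint speeds; "joint_efforts": joint torques, N m; "tool_pos": TCP position; "tool_rot": TCP orientation; "contact_force": force on the tool from outside, world axes, zero at the start; "torque": the same for the moment, N m; "opening": finger opening in m; "grip_force": force on a finger pad.
Only numpy, scipy, OpenCV 4.12 (cv2) and the standard library are available. Lean on these libraries where they do the work, as an engineer would, in place of code of your own. Each camera call takes 0.05 s, during which the arm holds its last target. There are 200 camera calls.

## Working session

There is one attempt and no reset: what is moved stays moved. The work goes in short steps, Python scripts to look and compute and a tool call to move; the robot and the scene stay as the last step left them, time stands still between calls to the robot, and variables do not carry over. Pictures are saved under pics/ and viewed, at most 15 in all, crops included, and the job is handed in when it is done.

Besides the shell and the picture viewer there is one more tool, called by a JSON object that holds its "api" and its "payload". step_arm: Moves the arm, as the interface text tells. Its arguments: {"type":"object","properties":{"motion":{"type":"array"},"hand":{"type":"number"},"squeeze":{"type":"number"}},"required":["motion"]}

```bash
mkdir -p pics; ls
python3 - <<'E'
from cell import robot
import cv2,numpy as np
print(robot.observe())
for n in("scene","top"):
    c=robot.read_camera(n);cv2.imwrite(f"pics/{n}0.png",c["pixels"][:,:,::-1])
    print(n,c["intrinsics"],c["xyz"],c["rotation"],[k for k in c])
E
```

```text
pics
{'time': 0.0, 'qpos': array([ 1.06197846e+00,  3.42730329e-01,  1.52502665e+00, -5.67929162e-05,
        1.27539786e+00, -1.46056438e-01]), 'qvel': array([ 0.00057342,  0.00089822,  0.00051867, -0.0005292 , -0.00011154,
       -0.00054216]), 'joint_efforts': array([ 9.06045370e-04, -4.31230438e+01, -2.44230151e+01,  7.18078692e-02,
        5.57597622e-02, -1.14620548e-04]), 'tool_pos': array([0.18613143, 0.49048235, 0.24303764]), 'tool_rot': array([-3.14003920e+00, -1.73627977e-04,  2.77884767e+00]), 'contact_force': array([ 0.27869671, -0.69233262,  0.08594249]), 'torque': array([-0.01783951,  0.04990229,  0.03542694]), 'grip_force': 0.0, 'opening': 0.09194588960252874}
scene [[488.58142337   0.         320.79927772]
 [  0.         488.58142337 199.08502801]
 [  0.           0.           1.        ]] [ 1.35760915 -0.62901546  1.68124381] [0.59485211 0.01067006 0.82046134] ['pixels', 'intrinsics', 'xyz', 'rotation']
top [[463.84905823   0.         321.09230161]
 [  0.         463.84905823 199.69763619]
 [  0.           0.           1.        ]] [0.28662293 0.08158401 1.50298347] [ 0.17621657  0.00251013 -1.59298276] ['pixels', 'intrinsics', 'xyz', 'rotation']
```

View pics/scene0.png

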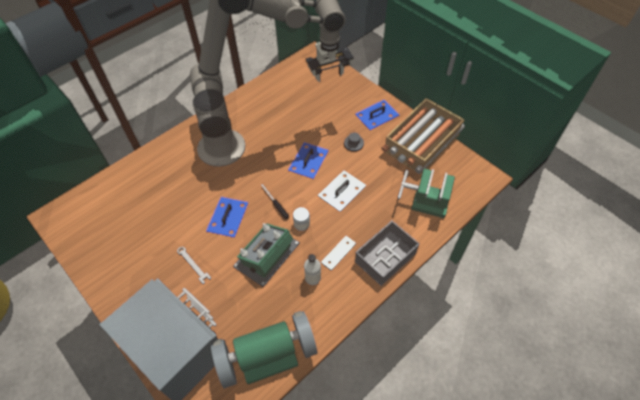

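View pics/top0.png

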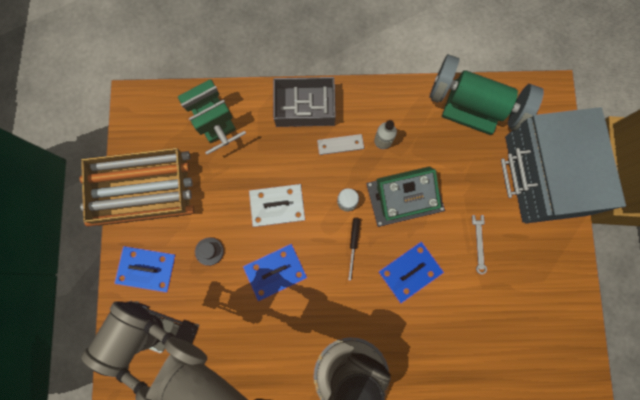

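```bash
cat > h.py <<'E'
from cell import robot
import cv2,numpy as np
from scipy.spatial.transform import Rotation as Rt
def cam(n):
    o=robot.observe() if n=="wrist" else None
    c=robot.read_camera(n)
    if n=="wrist":
        T=np.eye(4);T[:3,:3]=Rt.from_euler('xyz',o["tool_rot"]).as_matrix();T[:3,3]=o["tool_pos"]
        T=T@c["T_tool_cam"];c["p"],c["R"]=T[:3,3],T[:3,:3]
    else: c["p"],c["R"]=np.array(c["xyz"]),Rt.from_euler('xyz',c["rotation"]).as_matrix()
    return c
def rays(c,uv):
    uv=np.atleast_2d(uv).astype(float);K=c["intrinsics"]
    d=np.c_[(uv[:,0]-K[0,2])/K[0,0],-(uv[:,1]-K[1,2])/K[1,1],-np.ones(len(uv))]
    return d@c["R"].T
def onz(c,uv,z):
    d=rays(c,uv);return c["p"]+d*((z-c["p"][2])/d[:,2])[:,None]
def proj(c,P):
    q=(np.atleast_2d(P)-c["p"])@c["R"];K=c["intrinsics"]
    return np.c_[K[0,2]-K[0,0]*q[:,0]/q[:,2],K[1,2]+K[1,1]*q[:,1]/q[:,2]]
E
python3 - <<'E'
from h import *
c=cam("top")
print("cover",onz(c,[277,205],.004),onz(c,[277,204],.033))
print("box",onz(c,[405,195],.09), "tin",onz(c,[349,199],.075))
w=cam("wrist");print(w["T_tool_cam"],w["intrinsics"])
im=c["pixels"][:,:,::-1][120:290,230:460]
cv2.imwrite("pics/crop.png",cv2.resize(im,None,fx=3.4,fy=3.4,interpolation=cv2.INTER_CUBIC))
E
```

```text
cover [[0.53918283 0.22425152 0.004     ]] [[0.53755548 0.22147342 0.033     ]]
box [[ 0.54713769 -0.18068502  0.09      ]] tin [[ 0.54115271 -0.00777744  0.075     ]]
[[ 1.54030837e-04  9.58728242e-01  2.84323996e-01  7.67906053e-02]
 [ 9.99999949e-01 -6.82108510e-05 -3.11739992e-04 -3.73827943e-04]
 [-2.79479952e-04  2.84324030e-01 -9.58728203e-01 -1.42017694e-01]
 [ 0.00000000e+00  0.00000000e+00  0.00000000e+00  1.00000000e+00]] [[329.89706696   0.         318.98900761]
 [  0.         329.89706696 201.87174124]
 [  0.           0.           1.        ]]
```

View pics/crop.png

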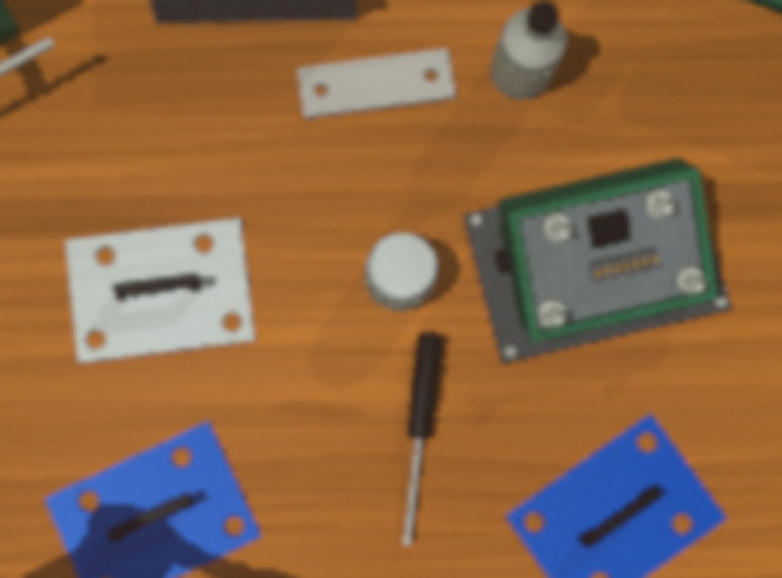

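```bash
cat >> h.py <<'E'
def go(P,yaw):
    "shift (units) and spin from the present pose to world TCP P, tool yaw (rad)"
    o=robot.observe();R=Rt.from_euler('xyz',o["tool_rot"]).as_matrix()
    d=R.T@(np.array(P)-o["tool_pos"])/.06
    s=-(yaw-o["tool_rot"][2]);s=(s+np.pi)%(2*np.pi)-np.pi
    print("shift",d.round(3),"spin",round(s,3),"t",round(o["time"],2))
E
python3 -c "
from h import *
go([.53,.222,.24],np.radians(187))"
```

```text
shift [-6.946 -2.153  0.056] spin -0.485 t 0.2
```

{"api": "step_arm", "payload": {"motion": [[[-6.95,-2.15,0.05],-0.485],[[-6.95,-2.15,0.05],-0.485],[[-6.95,-2.15,0.05],-0.485],[[-6.95,-2.15,0.05],-0.485],[[-6.95,-2.15,0.05],-0.485],[[-6.95,-2.15,0.05],-0.485],[[-6.95,-2.15,0.05],-0.485],[[-6.95,-2.15,0.05],-0.485],[[-6.95,-2.15,0.05],-0.485],[[-6.95,-2.15,0.05],-0.485]]}}

```text
time: 1.45
tool_pos: [0.5292, 0.2234, 0.2407]
tool_rot: [3.141, -0.001, -3.018]
contact_force: [0.5, 0.0, -0.4]
opening: 0.0918
grip_force: 0.0
```

Run:
```python
from h import *
o=robot.observe();print(o["time"],o["tool_pos"],o["tool_rot"],o["qpos"])
c=cam("wrist");im=c["pixels"];cv2.imwrite("pics/w1.png",im[:,:,::-1])
g=cv2.cvtColor(im,cv2.COLOR_RGB2HSV)
m=((g[...,1]<60)&(g[...,2]>130)).astype(np.uint8)
n,l,s,ce=cv2.connectedComponentsWithStats(m)
for i in range(1,n):
    if s[i,4]>1500: print(i,s[i],ce[i],onz(c,ce[i],.004))
i=1+np.argmax(s[1:,4]);mm=(l==i).astype(np.uint8)
cs,hi=cv2.findContours(mm,cv2.RETR_CCOMP,cv2.CHAIN_APPROX_NONE)
for k,h in zip(cs,hi[0]):
    if h[3]>=0 and cv2.contourArea(k)>40:
        M=cv2.moments(k);u=[M["m10"]/M["m00"],M["m01"]/M["m00"]];print("hole",np.round(u),cv2.contourArea(k),onz(c,u,.004))
```

```text
1.45 [0.52921171 0.22335277 0.24072282] [ 3.14118155e+00 -6.76543254e-04 -3.01797541e+00] [ 2.65701354e-01  4.35600303e-01  1.38816379e+00  5.19209620e-04
  1.31844011e+00 -1.42884187e+00]
61 [  247   130   152   103 10820] [331.20489834 176.49297597] [[0.53166825 0.23784182 0.004     ]]
64 [  48  140   72   57 2762] [ 82.91781318 167.90876177] [[ 0.55720939 -0.04982879  0.004     ]]
hole [360. 215.] 186.5 [[0.57505632 0.27907155 0.004     ]]
hole [379. 150.] 218.0 [[0.49366881 0.28835681 0.004     ]]
hole [264. 148.] 222.5 [[0.50765133 0.15752735 0.004     ]]
```

View pics/w1.png

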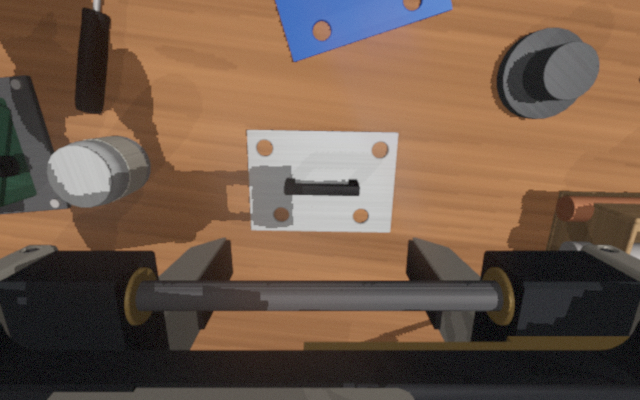

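```bash
python3 -c "
from h import *
go([.5405,.2272,.031],np.radians(186.1))"
```

```text
shift [-0.196  0.037  3.498] spin 0.018 t 1.5
```

{"api": "step_arm", "payload": {"motion": [[[-0.2,0.04,1.0],0.018],[[-0.2,0.04,2.0],0.018],[[-0.2,0.04,2.6],0.018],[[-0.2,0.04,3.0],0.018],[[-0.2,0.04,3.3],0.018],[[-0.2,0.04,3.5],0.018],[[-0.2,0.04,3.5],0.018],[[-0.2,0.04,3.5],0.018]]}}

```text
time: 2.5
tool_pos: [0.5426, 0.2264, 0.0317]
tool_rot: [3.141, 0.002, -3.037]
contact_force: [-0.2, 0.4, 0.4]
opening: 0.0921
grip_force: 0.0
```

Run:
```python
from h import *
c=cam("wrist");cv2.imwrite("pics/w2.png",c["pixels"][:,:,::-1])
go([.5405,.2272,.031],np.radians(186.1));print(robot.observe()["contact_force"])
```

```text
shift [0.034 0.018 0.012] spin -0.002 t 2.55
[-0.33270887 -0.07006276 -0.19628838]
```

View pics/w2.png

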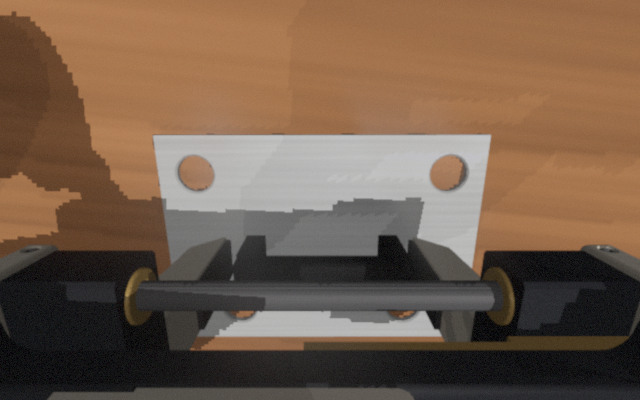

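{"api": "step_arm", "payload": {"motion": [[[0.03,0.01,0.01],0],[[0.03,0.01,0.01],0],[[0.03,0.01,0.01],0],[[0.03,0.01,0.01],0],[[0.03,0.01,0.01],0],[[0.03,0.01,-0.3],0],[[0.03,0.01,-1.0],0],[[0.03,0.01,-2.0],0],[[0.03,0.01,-3.0],0],[[0.03,0.01,-3.0],0]], "hand": 80, "squeeze": 20}}

```text
time: 3.8
tool_pos: [0.5425, 0.227, 0.2156]
tool_rot: [3.14, 0.01, -3.037]
contact_force: [0.1, -0.8, -3.7]
opening: 0.0816
grip_force: 20.0
```

```bash
python3 -c "
from h import *
go([.545,.10,.36],np.radians(186.1))"
```

```text
shift [ 0.154 -2.106 -2.411] spin -0.002 t 3.8
```

{"api": "step_arm", "payload": {"motion": [[[0.15,-0.5,-0.6],0],[[0.15,-1.0,-1.2],0],[[0.15,-1.5,-1.8],0],[[0.15,-2.1,-2.4],0],[[0.15,-2.1,-2.4],0],[[0.15,-2.1,-2.4],0],[[0.15,-2.1,-2.4],0]]}}

```text
time: 4.68
tool_pos: [0.5437, 0.101, 0.3526]
tool_rot: [3.141, -0.004, -3.036]
contact_force: [-0.1, 0.3, -2.4]
opening: 0.0816
grip_force: 20.0
```

Run:
```python
from h import *
import pickle
o=robot.observe();print(o["time"],o["tool_pos"],o["tool_rot"],o["opening"])
c=cam("wrist");cv2.imwrite("pics/w3.png",c["pixels"][:,:,::-1]);pickle.dump(c,open("w3.pkl","wb"))
```

```text
4.675 [0.54370089 0.10104181 0.35263512] [ 3.1410626  -0.00376893 -3.03630535] 0.08158296897760893
```

View pics/w3.png

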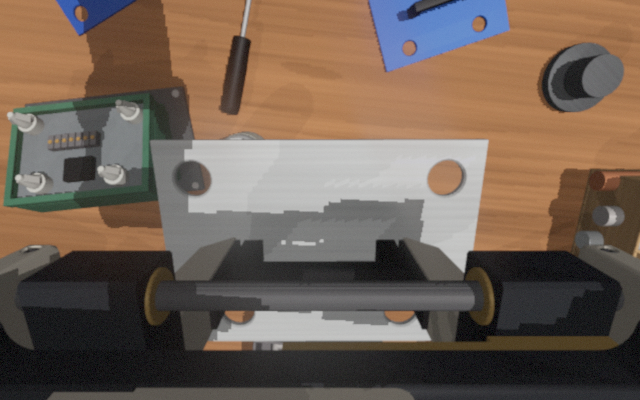

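Run:
```python
from h import *
im=cv2.imread("pics/w3.png")[85:205,0:160]
cv2.imwrite("pics/w3c.png",cv2.resize(im,None,fx=5,fy=5,interpolation=cv2.INTER_CUBIC))
```

```text
(no output)
```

View pics/w3c.png

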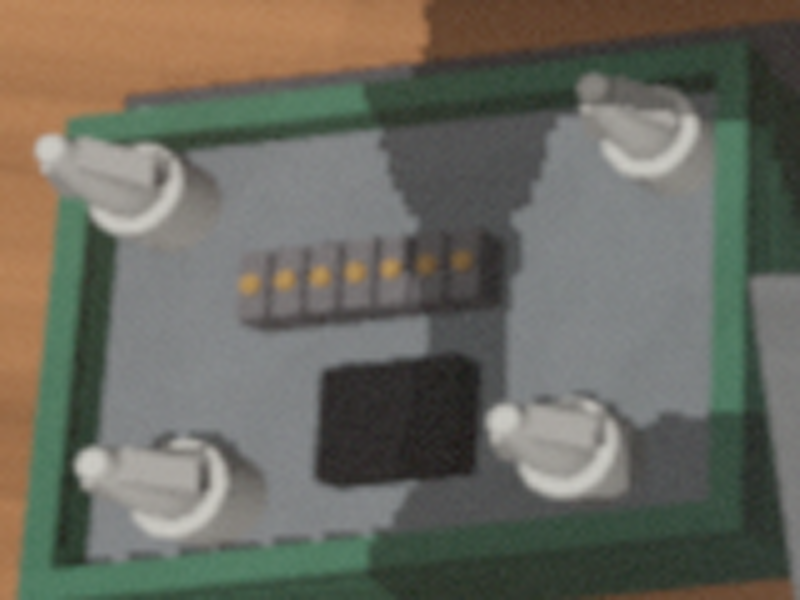

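```bash
cat > fit.py <<'E'
from h import *
import pickle
from scipy.optimize import least_squares as LS
c=pickle.load(open("w3.pkl","rb"))
cr=lambda a:np.array(a,float)/5-.4+[0,85]
tips=cr([[592,88],[49,153],[505,422],[92,467]]);sh=cr([[650,128],[136,188],[568,448],[178,488]])
S=np.array([[-40,66,0],[-40,-66,0],[40,48,0],[40,-48,0.]])/1e3
def pose(v,tilt): return Rt.from_euler('xyz',[0,-tilt,v[3]]),v[:3]
def f(v,t=np.radians(28)):
    R,p=pose(v,t);return np.r_[(proj(c,R.apply(S+[0,0,.022])+p)-tips).ravel(),.5*(proj(c,R.apply(S)+p)-sh).ravel()]
r=LS(f,[.547,-.18,.08,.2]);print("seat",r.x,np.degrees(r.x[3]),r.fun.round(1))
r2=LS(lambda v:f(v[:4],v[4]),[*r.x,.49]);print("free tilt",r2.x,np.degrees(r2.x[3:]),r2.cost,r.cost)
# cover in tool frame
im=c["pixels"];hs=[]
for u,v in((446,177),(193,178)):
    w=im[v-24:v+24,u-24:u+24].astype(int);m=((w[...,0]-w[...,2])>45).astype(np.uint8)
    n,l,s,ce=cv2.connectedComponentsWithStats(m);i=1+np.argmax(s[1:,4]);print(s[i]);hs.append([s[i,0]+s[i,2]/2-.5+u-24,s[i,1]+s[i,3]/2-.5+v-24])
print("holes px",hs)
E
python3 fit.py
```

```text
seat [ 0.5476079  -0.19677219  0.08992611  0.21521951] 12.331169521893022 [ 0.  -0.1  0.  -0.3 -0.1 -0.2  0.1 -0.  -0.   0.4 -0.2  0.4  0.1  0.1
  0.1  0.4]
free tilt [ 0.54760732 -0.19687789  0.08978512  0.21474229  0.48668183] [12.30382685 27.88481467] 0.3046193086421683 0.3122688740336286
[  6   8  34  33 889]Traceback (most recent call last):
  File "fit.py", line 17, in <module>
    n,l,s,ce=cv2.connectedComponentsWithStats(m);i=1+np.argmax(s[1:,4]);print(s[i]);hs.append([s[i,0]+s[i,2]/2-.5+u-24,s[i,1]+s[i,3]/2-.5+v-24])
                                                     ~~~~~~~~~^^^^^^^^^
    return _wrapfunc(a, 'argmax', axis=axis, out=out, **kwds)
    return bound(*args, **kwds)
ValueError: attempt to get argmax of an empty sequence
```

Run:
```python
from h import *
import pickle
c=pickle.load(open("w3.pkl","rb"));T=c["T_tool_cam"]
c["p"],c["R"]=T[:3,3],T[:3,:3]
# observed: mid of holes/corners in image ; cover y = tool y? 
obs=np.array([[444.5,177],[192,178],[488,141],[152,141]])
from scipy.optimize import least_squares as LS
P=np.array([[-40,66,-31],[-40,-66,-31],[-60,85,-29],[-60,-85,-29]])/1e3   # from bar centre, cover axes
F=np.diag([-1,1,-1.])
def f(v): # cover bar centre at tool (vx,vy,-.002), pitch about y, yaw
    q=Rt.from_euler('xyz',[0,v[2],v[3]]).apply(P)@F.T+[v[0],v[1],-.002]
    return (proj(c,q)-obs).ravel()
r=LS(f,[0,0,0,0]);print(r.x,np.degrees(r.x[2:]),r.fun.round(1))
r=LS(lambda v:f([v[0],v[1],0,v[2]]),[0,0,0]);print(r.x,r.fun.round(1))
```

```text
[-0.0009657  -0.00013366  0.0122078   0.00103292] [0.69945519 0.059182  ] [-0.3  1.1  2.1  0.3 -0.3 -0.8 -1.5 -0.5]
[-0.0006575  -0.00013416  0.00103165] [-0.7  1.   2.5  0.2 -1.  -0.9 -0.7 -0.6]
```

```bash
cat >> h.py <<'E'
SEAT=np.array([.5476,-.1968,.0899]);YAW=np.radians(12.33)
def gog(u,w,v=0):
    "bar centre to u forward, w up, v left (mm) of seat_mid"
    U=np.array([np.cos(YAW),np.sin(YAW),0]);V=np.array([-U[1],U[0],0])
    go(SEAT+U*(u-.8)/1e3+V*v/1e3+[0,0,(w-2)/1e3],YAW+np.pi)
E
python3 -c "
from h import *
gog(-14,110)"
```

```text
shift [ 0.696 -4.971  2.585] spin -0.11 t 4.72
```

{"api": "step_arm", "payload": {"motion": [[[0.1,-0.7,0.2],-0.02],[[0.3,-1.5,0.5],-0.05],[[0.5,-2.3,0.9],-0.08],[[0.7,-3.1,1.3],-0.11],[[0.7,-3.9,1.8],-0.11],[[0.7,-4.5,2.3],-0.11],[[0.7,-4.97,2.58],-0.11],[[0.7,-4.97,2.58],-0.11],[[0.7,-4.97,2.58],-0.11],[[0.7,-4.97,2.58],-0.11]], "squeeze": 12}}

```text
time: 5.98
tool_pos: [0.5339, -0.1996, 0.2005]
tool_rot: [-3.141, 0.001, -2.926]
contact_force: [-0.1, -0.7, -1.7]
opening: 0.0821
grip_force: 12.0
```

Run:
```python
from h import *
gog(-14,85);o=robot.observe();print(o["tool_pos"],o["tool_rot"],o["contact_force"],o["opening"])
c=cam("wrist");cv2.imwrite("pics/w4.png",c["pixels"][:,:,::-1])
e=np.radians(28)
R=Rt.from_euler('xyz',[0,-e,YAW])
S=np.array([[-40,66,22],[-40,-66,22],[40,48,22],[40,-48,22.]])/1e3
print("predicted tips px",proj(c,R.apply(S)+SEAT).round(1).tolist())
```

```text
shift [ 0.014 -0.002  0.461] spin 0.0 t 5.97
[ 0.53390873 -0.19963344  0.2005386 ] [-3.14121985e+00  8.93144902e-04 -2.92591217e+00] [-0.08719548 -0.73664406 -1.67037055] 0.08209185980804688
predicted tips px [[404.8, 165.2], [233.6, 165.1], [385.5, 271.2], [252.7, 271.1]]
```

View pics/w4.png

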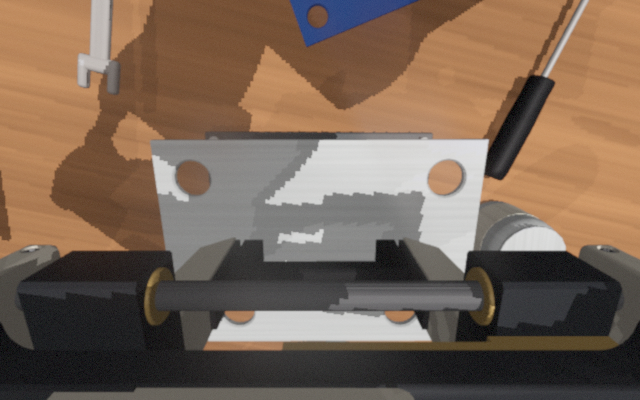

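{"api": "step_arm", "payload": {"motion": [[[0.01,0,0.2],0],[[0.01,0,0.4],0],[[0.01,0,0.55],0],[[0.01,0,0.65],0],[[0.01,0,0.72],0],[[0.01,0,0.75],0],[[0.01,0,0.75],0]]}}

```text
time: 6.9
tool_pos: [0.5331, -0.2009, 0.155]
tool_rot: [-3.141, 0.0, -2.927]
contact_force: [-0.0, -0.1, -2.3]
opening: 0.0818
grip_force: 12.0
```

Run:
```python
from h import *
o=robot.observe();print(o["tool_pos"],o["contact_force"],o["torque"],o["opening"]);gog(-14,67.5);gog(-16,60);gog(-18,52.4);gog(-20,38)
```

```text
[ 0.53305117 -0.2008878   0.15501823] [-0.00524525 -0.08266291 -2.33032389] [ 0.10123499 -0.01969808  0.02740709] 0.0818310902560875
shift [-0.005  0.015 -0.006] spin -0.001 t 6.9
shift [0.029 0.015 0.119] spin -0.001 t 6.9
shift [0.062 0.015 0.245] spin -0.001 t 6.9
shift [0.095 0.015 0.485] spin -0.001 t 6.9
```

{"api": "step_arm", "payload": {"motion": [[[0.01,0.015,0.05],0],[[0.03,0.015,0.1],0],[[0.04,0.015,0.15],0],[[0.05,0.015,0.2],0],[[0.06,0.015,0.24],0],[[0.06,0.015,0.24],0]]}}

```text
time: 7.65
tool_pos: [0.5292, -0.2009, 0.1403]
tool_rot: [-3.142, -0.0, -2.928]
contact_force: [1.5, -2.3, -1.0]
opening: 0.082
grip_force: 12.0
```

Run:
```python
from h import *
o=robot.observe();print(o["tool_pos"],o["contact_force"],o["torque"],o["opening"]);gog(-20,38)
c=cam("wrist");cv2.imwrite("pics/w5.png",c["pixels"][:,:,::-1])
```

```text
[ 0.52917959 -0.20089792  0.14033195] [ 1.48820326 -2.29644866 -1.04060981] [-0.32126345 -0.18868901 -0.12563892] 0.08204372915719628
shift [0.032 0.001 0.241] spin -0.001 t 7.65
```

View pics/w5.png

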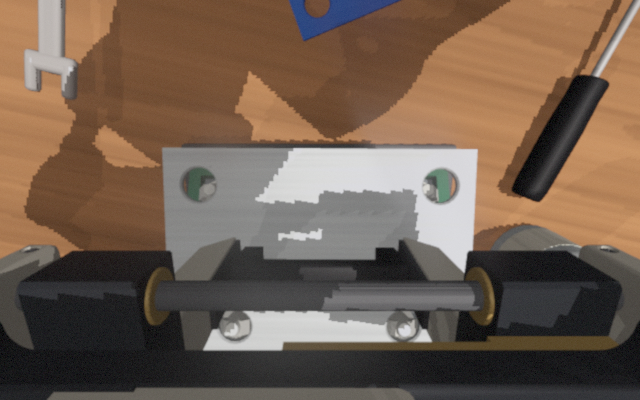

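{"api": "step_arm", "payload": {"motion": [[[0.01,0,0.05],0],[[0.02,0,0.1],0],[[0.03,0,0.15],0],[[0.03,0,0.2],0],[[0.03,0,0.24],0],[[0.03,0,0.24],0],[[0.03,0,0.24],0]]}}

```text
time: 8.57
tool_pos: [0.5276, -0.2011, 0.1261]
tool_rot: [-3.142, 0.0, -2.927]
contact_force: [1.2, -3.6, -0.9]
opening: 0.0819
grip_force: 12.0
```

Run:
```python
from h import *
o=robot.observe();print(o["tool_pos"],o["contact_force"],o["torque"],o["opening"]);gog(-20,38)
c=cam("wrist");cv2.imwrite("pics/w6.png",c["pixels"][:,:,::-1])
```

```text
[ 0.52755113 -0.20112823  0.12605179] [ 1.21583755 -3.56782046 -0.85859529] [-0.43056832 -0.24558526 -0.13497483] 0.0818623990877578
shift [ 0.005 -0.001  0.003] spin -0.001 t 8.57
```

View pics/w6.png

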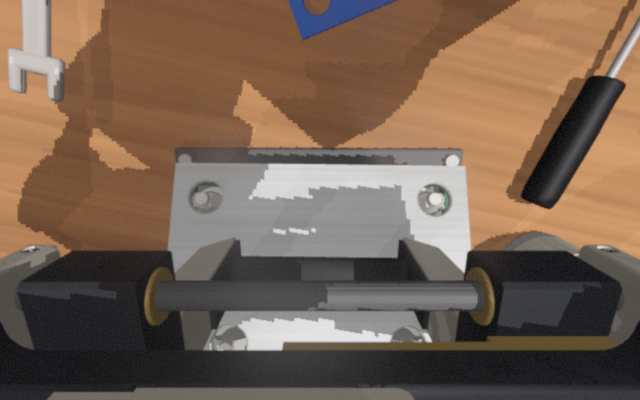

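{"api": "step_arm", "payload": {"motion": [[[0,0,0],0],[[0,0,0],0],[[0,0,0],0],[[0,0,-0.3],0],[[0,0,-0.9],0],[[0,0,-1.5],0],[[0,0,-1.5],0],[[0,0,-1.5],0]], "hand": 0}}

```text
time: 9.62
tool_pos: [0.5271, -0.2008, 0.2155]
tool_rot: [3.141, -0.001, -2.927]
contact_force: [0.1, 0.0, -1.4]
opening: 0.0916
grip_force: 0.0
```

```bash
cat >> h.py <<'E'
e28=np.radians(28)
RS=Rt.from_euler('xyz',[0,-e28,YAW])
def press(x,y,h,back=.0095):
    "TCP so that the closed tips' upslope edge touches seat-frame point (x,y,h mm)"
    U=np.array([np.cos(YAW),np.sin(YAW),0])
    go(SEAT+RS.apply(np.array([x,y,h])/1e3)-U*back+[0,0,.017],YAW+np.pi)
E
python3 - <<'E'
from h import *
c=cam("wrist");cv2.imwrite("pics/w7.png",c["pixels"][:,:,::-1])
o=robot.observe();print(o["tool_pos"],o["contact_force"])
press(-40,40,34)
E
```

```text
[ 0.52689477 -0.20072361  0.21498885] [ 0.29181855  0.2836166  -0.24386715]
shift [0.66  0.654 1.616] spin -0.001 t 9.68
```

View pics/w7.png

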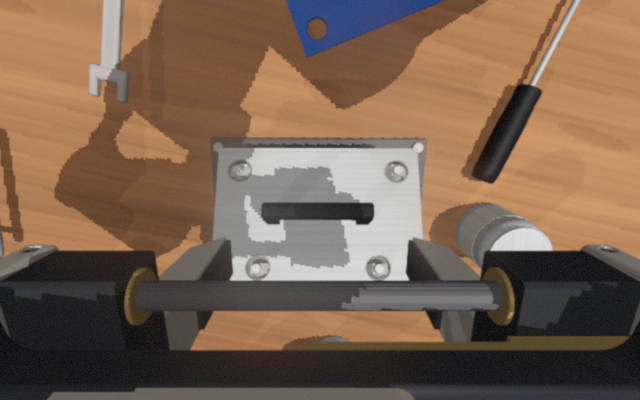

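Run:
```python
from h import *
press(-40,40,14);press(-40,40,4)
```

```text
shift [0.503 0.653 1.91 ] spin -0.001 t 9.68
shift [0.425 0.653 2.057] spin -0.001 t 9.68
```

{"api": "step_arm", "payload": {"motion": [[[0.5,0.65,0],0],[[0.5,0.65,0],0],[[0.5,0.65,0.5],0],[[0.5,0.65,1.2],0],[[0.48,0.65,1.6],0],[[0.48,0.65,1.75],0],[[0.48,0.65,1.82],0],[[0.48,0.65,1.88],0],[[0.48,0.65,1.93],0],[[0.48,0.65,1.93],0]], "hand": 255, "squeeze": 30}}

```text
time: 10.92
tool_pos: [0.4911, -0.1692, 0.1007]
tool_rot: [-3.141, 0.0, -2.927]
contact_force: [-1.5, -0.0, 2.4]
opening: 0.001
grip_force: 0.6
```

{"api": "step_arm", "payload": {"motion": [[[0,0,0.03],0],[[-0.01,0,0.06],0],[[-0.02,0,0.09],0],[[-0.03,0,0.12],0],[[-0.03,0,0.12],0]]}}

```text
time: 11.55
tool_pos: [0.4931, -0.1688, 0.0932]
tool_rot: [-3.141, 0.001, -2.927]
contact_force: [0.3, 0.1, 3.7]
opening: 0.0005
grip_force: 1.1
```

{"api": "step_arm", "payload": {"motion": [[[0,0,0.03],0],[[-0.01,0,0.06],0],[[-0.01,0,0.09],0],[[-0.02,0,0.12],0],[[-0.02,0,0.12],0]]}}

```text
time: 12.18
tool_pos: [0.4949, -0.1691, 0.0897]
tool_rot: [-3.138, 0.003, -2.927]
contact_force: [-9.4, 2.3, 34.2]
opening: 0.0002
grip_force: 16.3
```

{"api": "step_arm", "payload": {"motion": [[[0,0,-0.5],0],[[0,-0.4,-1.0],0],[[0,-1.0,-1.0],0],[[0.04,-1.33,-0.8],0],[[0.04,-1.33,-0.6],0],[[0.04,-1.33,-0.5],0],[[0.04,-1.33,-0.4],0],[[0.04,-1.33,-0.3],0],[[0.04,-1.33,-0.25],0],[[0.04,-1.33,-0.25],0]]}}

```text
time: 13.42
tool_pos: [0.5086, -0.2468, 0.1008]
tool_rot: [3.141, -0.0, -2.927]
contact_force: [0.4, 0.0, 0.0]
opening: 0.0006
grip_force: 0.0
```

Run:
```python
from h import *
c=cam("wrist");cv2.imwrite("pics/w8.png",c["pixels"][:,:,::-1])
press(-40,-40,14);press(-40,-40,3)
```

```text
shift [0.045 0.011 0.009] spin -0.001 t 13.47
shift [-0.041  0.011  0.171] spin -0.001 t 13.47
```

View pics/w8.png

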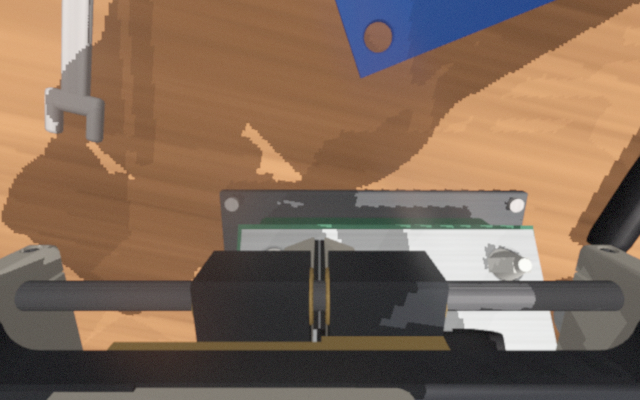

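{"api": "step_arm", "payload": {"motion": [[[0,0,0.03],0],[[-0.01,0,0.06],0],[[-0.02,0,0.09],0],[[-0.03,0,0.12],0],[[-0.03,0,0.15],0],[[-0.04,0,0.18],0],[[-0.04,0,0.21],0],[[-0.04,0,0.21],0]]}}

```text
time: 14.48
tool_pos: [0.5112, -0.2466, 0.0905]
tool_rot: [-3.14, 0.001, -2.927]
contact_force: [-5.8, 2.4, 17.2]
opening: 0.0007
grip_force: 8.1
```

{"api": "step_arm", "payload": {"motion": [[[0,0,0.03],0],[[0,0,0.05],0],[[0,0,0.05],0]]}}

```text
time: 14.85
tool_pos: [0.5114, -0.2466, 0.0898]
tool_rot: [-3.139, 0.002, -2.927]
contact_force: [-11.2, 5.6, 33.2]
opening: 0.0001
grip_force: 16.3
```

Run:
```python
from h import *
o=robot.observe();print(o["tool_pos"],o["contact_force"]);press(40,22,14);press(40,-22,14);press(40,-22,4);press(40,22,4)
```

```text
[ 0.51143132 -0.24664722  0.08977421] [-11.1856033    5.64430076  33.1953721 ]
shift [-1.088  1.048 -0.805] spin -0.001 t 14.85
shift [-1.089  0.315 -0.803] spin -0.001 t 14.85
shift [-1.167  0.315 -0.655] spin -0.001 t 14.85
shift [-1.166  1.049 -0.657] spin -0.001 t 14.85
```

{"api": "step_arm", "payload": {"motion": [[[0.1,0,-0.8],0],[[0.1,0.1,-1.7],0],[[0,0.2,-2.2],0],[[-0.6,0.315,-2.2],0],[[-1.1,0.315,-2.0],0],[[-1.1,0.315,-1.6],0],[[-1.1,0.315,-1.3],0],[[-1.1,0.315,-1.15],0],[[-1.1,0.315,-1.15],0]]}}

```text
time: 15.98
tool_pos: [0.5712, -0.2139, 0.1539]
tool_rot: [3.141, -0.001, -2.928]
contact_force: [-0.4, 0.4, 0.3]
opening: 0.0004
grip_force: 0.0
```

Run:
```python
from h import *
o=robot.observe();print(o["tool_pos"],o["contact_force"]);press(40,-22,14);press(40,-22,4)
```

```text
[ 0.57122057 -0.21387348  0.15389259] [-0.42890921  0.43646364  0.29211433]
shift [ 0.003 -0.005  0.264] spin -0.001 t 15.97
shift [-0.075 -0.005  0.411] spin -0.001 t 15.97
```

{"api": "step_arm", "payload": {"motion": [[[0,0,0.1],0],[[0,0,0.2],0],[[-0.01,0,0.25],0],[[-0.03,0,0.29],0],[[-0.04,0,0.33],0],[[-0.06,0,0.37],0],[[-0.07,0,0.41],0],[[-0.07,0,0.44],0],[[-0.07,0,0.44],0]]}}

```text
time: 17.1
tool_pos: [0.5755, -0.213, 0.1277]
tool_rot: [3.141, -0.0, -2.927]
contact_force: [-0.2, 0.1, -0.1]
opening: 0.0002
grip_force: 0.3
```

{"api": "step_arm", "payload": {"motion": [[[0,0,0.03],0],[[0,0,0.06],0],[[0,0,0.09],0],[[0,0,0.09],0]]}}

```text
time: 17.6
tool_pos: [0.5762, -0.2131, 0.1263]
tool_rot: [-3.14, 0.003, -2.927]
contact_force: [-6.9, 3.7, 23.9]
opening: 0.0005
grip_force: 11.8
```

{"api": "step_arm", "payload": {"motion": [[[0,0,0.03],0],[[0,0,0.04],0],[[0,0,-0.4],0],[[0,0.35,-0.6],0],[[-0.02,0.73,-0.5],0],[[-0.02,0.73,-0.3],0],[[-0.02,0.73,-0.2],0],[[-0.02,0.73,-0.13],0],[[-0.02,0.73,-0.08],0]]}}

```text
time: 18.73
tool_pos: [0.5676, -0.1704, 0.1272]
tool_rot: [3.141, 0.0, -2.928]
contact_force: [-2.4, 2.5, 11.1]
opening: 0.0004
grip_force: 5.5
```

{"api": "step_arm", "payload": {"motion": [[[0,0,0.03],0],[[0,0,0.06],0],[[0,0,0.08],0],[[0,0,0.11],0],[[0,0,0.11],0]]}}

```text
time: 19.35
tool_pos: [0.5681, -0.1704, 0.1264]
tool_rot: [-3.139, 0.004, -2.928]
contact_force: [-12.1, 6.1, 35.6]
opening: 0.0004
grip_force: 18.3
```

{"api": "step_arm", "payload": {"motion": [[[0,0,-0.8],0],[[0.1,0.3,-1.6],0],[[0.5,0.3,-2.2],0],[[0.8,0.3,-2.2],0],[[0.8,0.3,-2.2],0],[[0.8,0.3,-2.2],0]]}}

```text
time: 20.1
tool_pos: [0.517, -0.1627, 0.2523]
tool_rot: [3.141, -0.0, -2.928]
contact_force: [-0.3, 0.4, 0.1]
opening: 0.0005
grip_force: 0.0
```

Run:
```python
from h import *
o=robot.observe();print(o["tool_pos"],o["contact_force"])
c=cam("wrist")
S=lambda h:np.array([[-60,85,h],[-60,-85,h],[60,85,h],[60,-85,h]])/1e3
q={h:proj(c,RS.apply(S(h))+SEAT).round(1).tolist() for h in(4,14)};print(q)
u0,v0=160,90
im=cv2.resize(np.ascontiguousarray(c["pixels"][90:290,180:440,::-1]),None,fx=3,fy=3,interpolation=cv2.INTER_CUBIC)
cv2.imwrite("pics/w9.png",im)
```

```text
[ 0.51700765 -0.16274575  0.25227324] [-0.25677545  0.44898803  0.10492829]
{4: [[364.6, 150.9], [193.7, 151.1], [368.3, 274.4], [184.0, 274.6]], 14: [[366.0, 147.3], [189.9, 147.5], [370.0, 274.6], [179.5, 274.8]]}
```

View pics/w9.png

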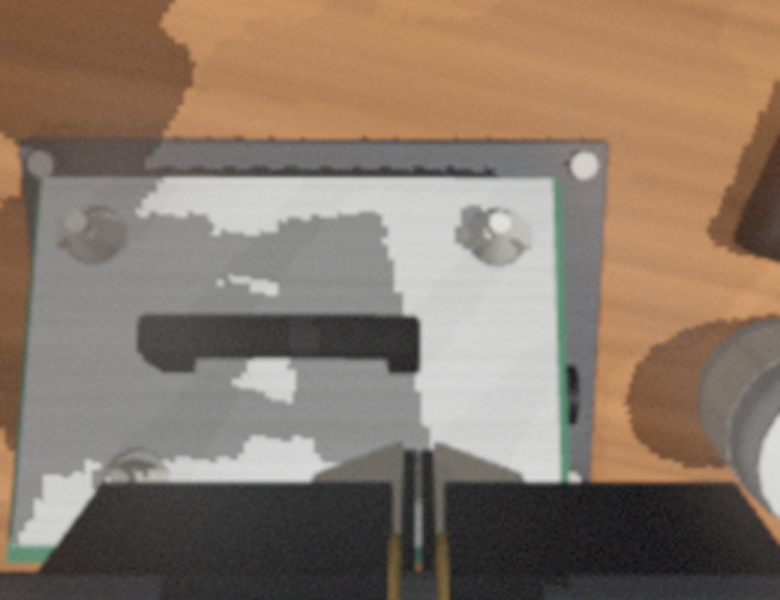

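```bash
python3 -c "
from cell import robot
print(robot.hand_in())"
```

```text
the job is handed in; nothing more can be done
None
```

The cover is on the control box with the closer-set holes uppermost. I pressed it by all four standoffs until each stopped firm at its seated height. The last picture showed it flush, with the upper left standoff hidden from view. The gripper has let go and is clear, nothing else was touched, and I handed the job in at about 20 s; no verdict came back.

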